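Move the charged battery from the charger to the crumb sweeper

TASK

Take the charged battery pack off its charger by pressing the charger's release tab, then slide the pack along the rail of the crumb sweeper until the sweeper's spring catch clicks and holds it, and let go. Be gentle: never force the pack or the catches, and leave the other things on the counter alone.

Things in the scene. Friction and masses are not known exactly. Their poses are not given: they have to be found in the camera images.
- charger: Battery charger, fixed: a grey block 84 mm wide with an open rail on top, and at its far end (x = 144 to 194 mm) a vented box 58 mm high. Origin on the counter under the middle of the rail's mouth; x runs level into the rail, y across, z up. The rail's flat floor is 30 mm above the counter, x = -88 to 100 mm. The pack starts latched here, its centre at x = 40 mm.
- charger_mouth (a point): Middle of the charger rail's mouth, on the rail floor; axes as the charger's. From here to x = 76 mm the rail has side walls 54 mm apart and, on top of them, inward lips with a 38 mm gap, their underside 9 mm and top 15 mm above the floor: they hold the pack's foot down, so a pack can only slide along x. It can be lifted when its centre is at x = -42 mm or less.
- charger_landing (a point): On the rail floor, 50 mm in front of the charger's mouth: the open landing, with no lips, and two flared guides 9 mm high, 54 mm apart at the mouth and about 75 mm apart at x = -30 mm.
- charger_stop (a point): Middle of the charger rail's end stop, on the rail floor, x = 82.5 mm. A spring pusher (two steel rods) in it presses the pack outward with 3 to 4.5 N. When the catch is pressed fully, the pusher slides the pack 20 mm or more out by itself, and the tab can then be let go.
- charger_tab (a point): Centre of the top face of the charger's release tab, a black ribbed push tab 27 mm (x) by 32 mm, at x = 117 mm behind the end stop, 44 mm above the counter when up; axes as the charger's. Pressed straight down it sinks up to 7 mm, where it bottoms hard (2 N at first, up to 5 N at the bottom); the pack is freed at about 6 mm.
- charger_catch (a joint): How far the charger's release tab is pressed down, m: 0 up, 0.007 fully pressed. It springs back.
- sweeper: Hand-held crumb sweeper in its fixed cradle: the same rail as the charger's (same sizes, landing, guides, pusher, catch and tab; same frame: origin on the counter under the rail's mouth, x into the rail, z up, floor at 30 mm), then a grey canister and nozzle. But its stop, catch and pusher sit up to 10 mm nearer or farther along x, differently each time and unmeasured: seat the pack by feel.
- sweeper_mouth (a point): Middle of the sweeper rail's mouth, on the rail floor; axes as the sweeper's. Pushing in: the pusher meets the pack 25 mm before the click; then 4 to 8 N are needed if slow (under 20 mm/s). The catch clicks up when the pack's centre is 40 mm (10 mm more or less) past this mouth; 2.5 mm later comes a hard stop. 15 N is enough; over 20 N may do damage. Let go unclicked, the pack slides back out.
- sweeper_landing (a point): On the rail floor, 50 mm in front of the sweeper's mouth: the open landing, as on the charger. A pack set down with its centre here is clear of the lips by 10 mm.
- sweeper_canister (a point): Centre of the sweeper's canister, 80 mm across, from x = 146 to 281 mm; its handle rises to 132 mm above the counter.
- pack_mid (a point): Centre (half-way up) of the battery pack, a black block 80 mm long (x), 54 mm high, 0.22 to 0.42 kg. x is its leading end, which enters the rails first, in sweeper and charger alike; z up. From below: a foot 50 mm wide, 7 mm high; a neck 32 mm wide up to 18 mm; a body 46 mm wide from 18 to 54 mm with ribbed sides, where to grip it from above, clear of the lips.
- bun: Bread roll, 66 mm across, 40 mm high, bystander; origin under its centre.
- jam_jar: Small glass jar, 56 mm across, 75 mm high, bystander; origin under its centre.
- mug: White mug, 80 mm across, 90 mm high, bystander; origin under its centre.
- cup_stack: Stack of paper cups, 82 mm across, 190 mm high, bystander; origin under its centre.
- coffee_can: Dark can, 90 mm across, 130 mm high, bystander; origin under its centre.
- doughnut_dish: Steel dish of doughnuts, 190 mm across, 43 mm high, bystander; origin under its centre.
Mind the look-alikes: they are no part of the job. Leave any blue or green look-alike of the part that bears pack_mid alone.

How it is judged (in metres and radians):
On the way, in this order (a step that is already met when the one before it is completed fails the run):
1. the charger's release tab is pressed down by 5 mm or more (value of joint charger_catch above 0.005 m), for 0.02 s.
2. the pack is off the charger, more than 120 mm from the charger's rail mouth (horizontal distance between pack_mid and charger above 0.12 m), for 0.1 s.
At the end, for the whole second after the job is handed in: The pack is latched in the sweeper's rail and stays there on its own against the pusher: its centre 28.5 to 55 mm inside the rail's mouth, within 5 mm of the rail's centre line, its underside within 5 mm of the rail floor, in line with the rail to 0.1 rad and at rest (x of pack_mid in the frame of sweeper between 0.0285 and 0.055 m and y of pack_mid in the frame of sweeper between -0.005 and 0.005 m and z of pack_mid in the frame of sweeper between 0.052 and 0.062 m and angle between the x axis of pack_mid and the x axis of sweeper, either way round below 0.1 rad and linear speed of pack below 0.01 m/s); the robot touches nothing.
It fails at once if the pack, in the rail, is forced against the sweeper with more than 40 N (contact force between pack and sweeper above 40 N and x of pack_mid in the frame of sweeper above -0.03 m).
It fails at once if the pack, in the rail, is forced against the charger with more than 40 N (contact force between pack and charger above 40 N and x of pack_mid in the frame of charger above -0.03 m).
It fails at once if the fingers press on the charger with more than 35 N (contact force between the fingers and charger above 35 N).
It fails at once if the fingers press on the sweeper with more than 35 N (contact force between the fingers and sweeper above 35 N).
It fails at once if another thing on the counter is moved by more than 30 mm (distance of any of bun, jam_jar, mug, cup_stack, coffee_can, doughnut_dish from where it was at the start of the episode above 0.03 m).
It also fails if it takes over 61 s, if anything falls off the work surface, if the arm or the gripper's body presses on something with over 40 N, if the wrist force passes 120 N, or if a joint passes its speed limit or range.

ROBOT

A 6-joint arm with a two-finger parallel gripper is mounted at the origin on the work surface. World frame = base frame: x ahead of the robot, y to its left, z up, the work surface at z = 0. Lengths are in mm, angles in rad, forces in N, time in s.
With the tool pointing down it reaches from about 350 to 875 mm from the base axis. Payload 4.2 kg.
Tool frame: the origin (TCP) lies at the very end of the fingers, on their centre line; the grasp point (between the pads) lies 19 mm behind it (arm.grip_point_offset is the distance from the TCP to the grasp point, in mm); z points along the fingers, y is the direction in which the jaws open and shut (so a half turn about z gives the same grasp; the last joint's range is limited). The gripper opens to 85 mm and grips with 20 to 120 N. Pads are 22 mm wide; open, the fingers measure 114 mm over their backs; the gripper's body (76 mm by 85 mm) begins 54 mm behind the grasp point. The pads swing forward as they close: fully open they stand 13 mm farther back than shut.
Start: joints at [1.401, 0.385, 0.008, 0, -1.194, -0.259], TCP at [259.829, 568.408, 209.012] pointing down, gripper open.
Joint ranges: [-3.14, 3.14], [-1.21, 2.06], [-1.07, 1.41], [-3.16, 2.05], [-2.99, -0.16], [-3.1, 3.1]. Speed limits (rad/s): [2.79, 2.79, 3.14, 3.14, 3.14, 3.14].

INTERFACE

Orientations are given as a unit quaternion [x, y, z, w].
In Python, from bench import arm gives the robot as it stands.
- The arm moves only by the tool drive_tool, never from a script. Its argument "steps" is a list of rows, each a list of 5 numbers: the shift along the tool's x, y, z in m, then the turn about the tool's z in degrees, then the finger opening in m, from 0 to 0.0854. A call has 1 to 20 rows; each row shifts and turns the commanded pose from where the row before left it, along the tool's axes as they then stand; what a row does not reach is not made up. A row lasts 1/10 s, in which the tool goes at most 50 mm and 8.59 degrees, less where a joint would pass 70% of its speed; a pose out of reach is approached as far as the arm can. A call is refused whole if a number of a shift passes 0.05 or a number of a turn 8.59, either way. A call with a gripper value outside its range is refused whole. The fingers move at their own pace and stop on an object; the grip force is fixed at half the most. Time passes only in rows, so rows that do not move let the fingers close. It gives the time, the measured TCP pose, the force and the opening at its end, in the units of the state.
- arm.read_state(): the state, without advancing time (a new reading comes with each control period).
- arm.get_image(name): name is "side" or "top" or "wrist"; returns (picture, depth): 420x560x3 uint8, blue, green, red; 420x560 float32, mm along the optical axis (not along the pixel's ray), 0 where there is no reading.
- arm.camera_params(name): a dict with "K" (3x3 intrinsics, pixels), "world_to_cam" (4x4, takes a point from world to camera coordinates); the wrist camera has in their place "mount" (4x4, takes a point from camera to tool coordinates, whose origin is the TCP and whose axes are the flange's). Camera axes: x right, y up, looking along -z (the intrinsics and any distortion apply to the point x, -y, -z); pixel columns grow to the right and rows downward; lengths in mm; the calibration is good to about 2 mm. A picture is of the moment at which its call begins: read the wrist's pose just before it. camera_params takes no time and is no camera call.
- arm.job_done(): hands the job in, once; it reports no verdict.
The state is a dict: "clock": time; "joints": joint angles; "joint_vel": joint speeds; "joint_efforts": joint torques, N m; "position": TCP position; "ee_rot": TCP orientation; "contact_force": force on the tool from outside, world axes, zero at the start; "wrist_torque": the same for the moment, N m; "gripper_width": finger opening in mm.
Only numpy, scipy, OpenCV 4.12 (cv2) and the standard library are available. Lean on these libraries where they do the work, as an engineer would, in place of code of your own. Each camera call takes 0.05 s, during which the arm holds its last target.

## Working session

There is one attempt and no reset: what is moved stays moved. The work goes in short steps, Python scripts to look and compute and a tool call to move; the robot and the scene stay as the last step left them, time stands still between calls to the robot, and variables do not carry over. Pictures are saved under pics/ and viewed, and the job is handed in when it is done.

Besides the shell and the picture viewer there is one more tool, called after "Emit:" as name(argument=value, ...) on one line, values as JSON. drive_tool: Moves the arm, as the interface text tells. Its arguments: {"type":"object","properties":{"steps":{"type":"array"}},"required":["steps"]}

```bash
mkdir -p pics; ls
python3 - <<'E'
from bench import arm
import cv2,numpy as np
s=arm.read_state();print(s)
for n in("side","top","wrist"):
    p,d=arm.get_image(n);cv2.imwrite(f"pics/{n}0.png",p);np.save(f"{n}0.npy",d)
    print(n,arm.camera_params(n))
E
```

```text
pics
{'clock': 0.0, 'joints': array([ 1.40060685e+00,  3.85537261e-01,  6.63655279e-03, -5.17152061e-04,
       -1.19398476e+00, -2.58629350e-01]), 'joint_vel': array([ 0.00066955, -0.00040845,  0.00175757, -0.00022636,  0.00014317,
        0.00108897]), 'joint_efforts': array([-1.41403842e-03, -3.92290199e+01,  1.88401294e+01,  4.18615624e+00,
       -4.53385088e-03, -2.37407811e-06]), 'position': array([259.57388186, 567.85825478, 207.93477796]), 'ee_rot': array([ 9.77081360e-01, -2.12863492e-01, -1.93924798e-04,  1.05417255e-03]), 'contact_force': array([-0.09889086, -0.43956088,  0.29767406]), 'wrist_torque': array([0.03407314, 0.03042278, 0.05037736]), 'gripper_width': 85.44191160946592}
side {'K': array([[402.58642664,   0.        , 279.96719424],
       [  0.        , 402.58642664, 203.87103223],
       [  0.        ,   0.        ,   1.        ]]), 'world_to_cam': array([[ 6.99178477e-01, -7.14720617e-01,  1.79971272e-02,
        -3.68817865e+02],
       [ 4.82745310e-01,  4.90516217e-01,  7.25500383e-01,
        -3.04709477e+02],
       [-5.27357965e-01, -4.98566224e-01,  6.8
[... 466 characters left out ...]
4101e+02],
       [-2.03945511e-01, -2.34527245e-03,  9.78979432e-01,
        -1.39023170e+03],
       [ 0.00000000e+00,  0.00000000e+00,  0.00000000e+00,
         1.00000000e+00]])}
wrist {'K': array([[302.96313058,   0.        , 283.31897572],
       [  0.        , 302.96313058, 208.89571202],
       [  0.        ,   0.        ,   1.        ]]), 'mount': array([[-2.38861322e-04,  9.54827762e-01,  2.97159701e-01,
         7.67269858e+01],
       [ 9.99999681e-01,  1.75112502e-06,  7.98187718e-04,
        -1.86472181e-02],
       [ 7.61611428e-04,  2.97159797e-01, -9.54827458e-01,
        -1.65308932e+02],
       [ 0.00000000e+00,  0.00000000e+00,  0.00000000e+00,
         1.00000000e+00]])}
```

View pics/top0.png

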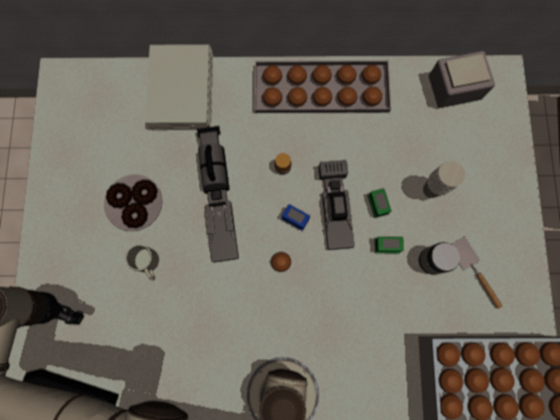

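View pics/side0.png

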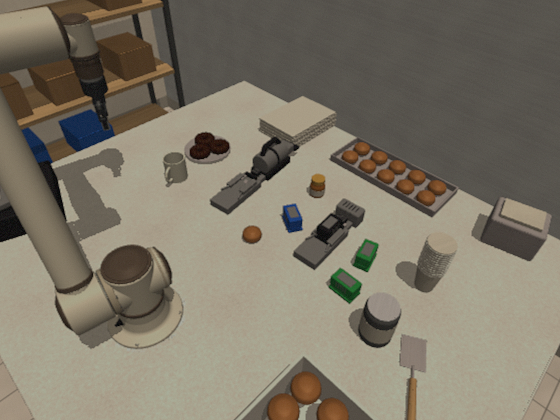

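View pics/wrist0.png

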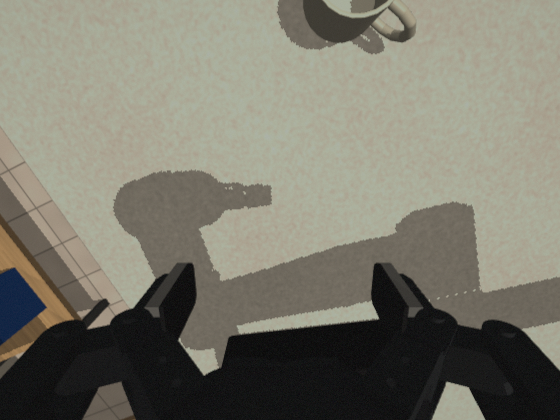

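```bash
cat > h.py <<'E'
import numpy as np,cv2
from scipy.spatial.transform import Rotation as R
from bench import arm
def cam(n,s=None):
    p=arm.camera_params(n);K=p["K"]
    if n=="wrist":
        T=np.eye(4);T[:3,:3]=R.from_quat(s["ee_rot"]).as_matrix();T[:3,3]=s["position"]
        return K,T@p["mount"]
    return K,np.linalg.inv(p["world_to_cam"])
def plane(n,uv,z,s=None):
    K,C=cam(n,s);uv=np.atleast_2d(np.array(uv,float))
    r=np.c_[(uv[:,0]-K[0,2])/K[0,0],-(uv[:,1]-K[1,2])/K[1,1],-np.ones(len(uv))]@C[:3,:3].T
    o=C[:3,3];t=(z-o[2])/r[:,2];return o+t[:,None]*r
def cloud(n,d,s=None):
    K,C=cam(n,s);v,u=np.mgrid[:d.shape[0],:d.shape[1]]
    P=np.stack([(u-K[0,2])/K[0,0]*d,-(v-K[1,2])/K[1,1]*d,-d],-1)
    return P@C[:3,:3].T+C[:3,3]
def proj(n,P,s=None):
    K,C=cam(n,s);P=np.atleast_2d(P);c=(P-C[:3,3])@C[:3,:3]
    return np.c_[K[0,2]+K[0,0]*c[:,0]/-c[:,2],K[1,2]-K[1,1]*c[:,1]/-c[:,2]]
E
python3 - <<'E'
from h import *
p=cv2.imread("pics/top0.png");d=np.load("top0.npy")
P=cloud("top",d)
print(P[300,230],P[150,300])
c=p[120:270,180:410];cv2.imwrite("pics/topz.png",cv2.resize(c,None,fx=3.4,fy=3.4,interpolation=cv2.INTER_CUBIC))
h=np.clip(P[120:270,180:410,2],0,140)/140*255
cv2.imwrite("pics/toph.png",cv2.applyColorMap(cv2.resize(h.astype(np.uint8),None,fx=3.4,fy=3.4,interpolation=cv2.INTER_NEAREST),cv2.COLORMAP_JET))
E
```

```text
[280.52814392 163.75359293  -1.71068546] [776.57650071 -63.92578542  -3.5427223 ]
```

View pics/topz.png

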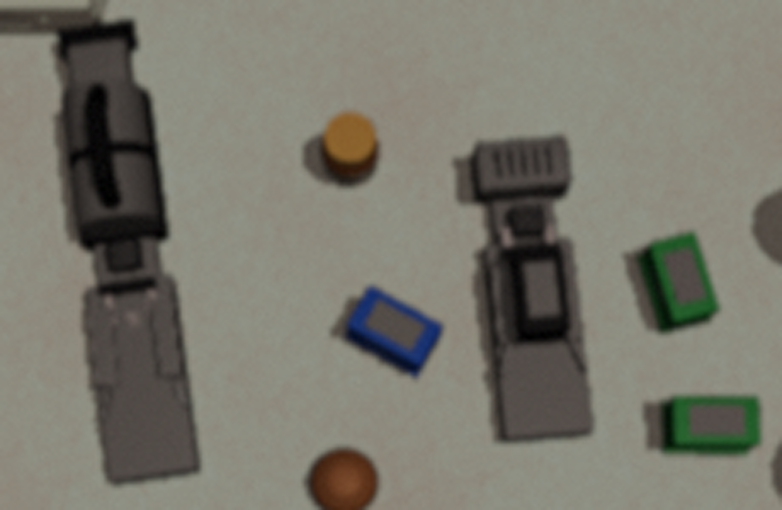

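View pics/toph.png

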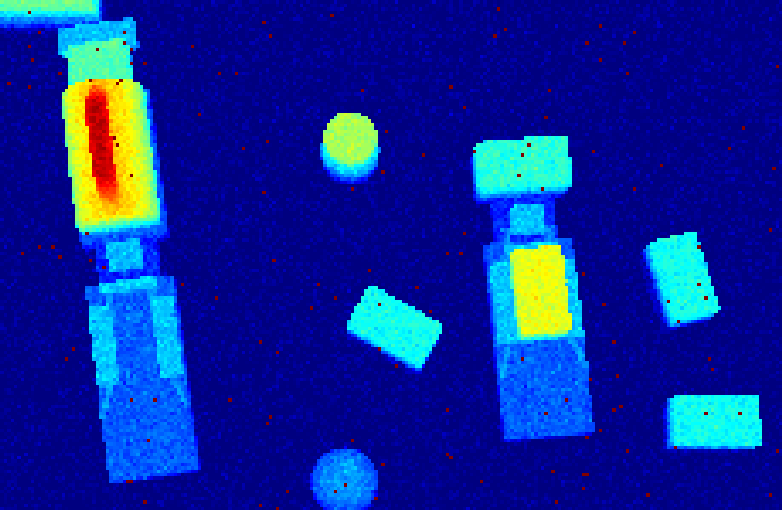

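Run:
```python
from h import *
d=np.load("top0.npy");P=cloud("top",d)
def comp(sel,box):
    m=np.zeros(d.shape,np.uint8);x0,y0,x1,y1=box
    m[y0:y1,x0:x1]=sel[y0:y1,x0:x1]
    n,l,st,c=cv2.connectedComponentsWithStats(m)
    i=1+np.argmax(st[1:,4]);return l==i
Z=P[...,2]
def rep(name,lo,hi,box):
    m=comp((Z>lo)&(Z<hi)&(d>0),box);q=P[m]
    r=cv2.minAreaRect(q[:,:2].astype(np.float32))
    print(name,m.sum(),"c",np.round(r[0],1),np.round(r[1],1),round(r[2],2),"z",np.median(q[:,2]).round(1),"mean",q[:,:2].mean(0).round(1))
bc=(318,150,360,252);bs=(195,120,245,265)
rep("pack",72,95,(318,180,360,252))
rep("box",50,68,(315,155,355,182))
rep("ctab",36,50,(325,178,345,192))
rep("call",15,95,(315,150,360,255))
rep("cfloor",22,35,(322,215,360,252))
rep("sall",22,35,(200,195,245,265))
rep("stab",36,50,(205,188,225,203))
rep("sbase",15,52,(195,197,245,265))
rep("scan",60,145,(195,125,235,192))
for a,b in((322,1),):
  pass
print([ (n,plane("top",uv,z).round(1)) for n,uv,z in(("blue",(295,216),40),("jar",(283,161),75),("bun",(281,261),20))])
```

```text
pack 391 c [ 568.5 -178.1] [82.2 48.4] 4.71 z 84.6 mean [ 566.5 -177. ]
box 409 c [ 695.8 -167.8] [50.6 90. ] 3.85 z 57.8 mean [ 694.7 -167.2]
ctab 98 c [ 639.8 -175.4] [47.1 38.3] 85.55 z 43.7 mean [ 641.4 -172.4]
call 2278 c [ 581.6 -176.1] [284.3  90.5] 4.23 z 42.3 mean [ 576.3 -174.2]
cfloor 659 c [ 494.3 -183.5] [107.9  84.7] 4.37 z 29.9 mean [ 483.  -183.5]
sall 975 c [492.1 191.3] [177.3  83.8] 7.42 z 30.0 mean [474.4 188.1]
stab 88 c [612.9 209. ] [29.5 32.2] 8.83 z 43.5 mean [612.1 209. ]
sbase 1647 c [509.  193.8] [211.2  84.3] 7.89 z 31.6 mean [501.3 192.3]
scan 1202 c [726.6 225.2] [184.5  79.1] 8.35 z 87.2 mean [710.8 220.8]
[('blue', array([[540.9, -43.1,  40. ]])), ('jar', array([[712.5,  -6. ,  75. ]])), ('bun', array([[400.3,   2.3,  20. ]]))]
```

Emit:
drive_tool(steps=[[0,0,0,-8,0],[0,0,0,-8,0],[0,0,0,-8,0],[0,0,0,-4.9,0],[0.016,0.042,0,0,0],[0.016,0.043,0,0,0],[0.016,0.043,0,0,0],[0.016,0.043,0,0,0],[0.016,0.043,0,0,0],[0.016,0.043,0,0,0],[0.016,0.043,0,0,0],[0.016,0.043,0,0,0],[0.016,0.043,0,0,0],[0.016,0.043,0,0,0],[0.016,0.043,0,0,0],[0.016,0.043,0,0,0]])

```text
clock: 1.75
position: [490.4, 67.5, 209.0]
ee_rot: [0.999, 0.038, 0.0, -0.0]
contact_force: [0.9, 0.4, 0.3]
gripper_width: 0.1
```

Emit:
drive_tool(steps=[[0.016,0.043,0,0,0],[0.016,0.043,0,0,0],[0.016,0.042,0,0,0],[0.016,0.042,0,0,0],[0.016,0.042,0,0,0],[0.012,0.042,0,0,0],[0,0,0,0,0],[0,0,0,0,0],[0,0,0,0,0]])

```text
clock: 2.65
position: [600.7, -176.3, 208.8]
ee_rot: [0.999, 0.038, -0.0, -0.0]
contact_force: [0.5, -0.1, 0.4]
gripper_width: 0.1
```

Run:
```python
from h import *
s=arm.read_state();print(s["clock"],s["position"],R.from_quat(s["ee_rot"]).as_matrix().round(4),s["joints"],s["contact_force"],s["gripper_width"])
p,d=arm.get_image("wrist");cv2.imwrite("pics/w1.png",p);np.save("w1.npy",d);np.save("w1s.npy",s,allow_pickle=True)
```

```text
2.65 [ 600.67601865 -176.30365785  208.76147231] [[ 9.971e-01  7.600e-02 -8.000e-04]
 [ 7.600e-02 -9.971e-01  3.000e-04]
 [-7.000e-04 -4.000e-04 -1.000e+00]] [-2.75227137e-02  3.87069078e-01  1.10327047e-02 -3.13209259e-04
 -1.19552655e+00  1.67453276e+00] [ 0.53500233 -0.10935605  0.4001092 ] 0.0944090720934679
```

View pics/w1.png

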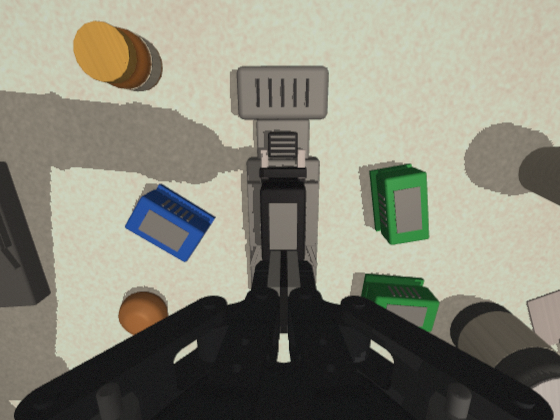

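Run:
```python
from h import *
s=np.load("w1s.npy",allow_pickle=True).item();d=np.load("w1.npy");p=cv2.imread("pics/w1.png")
P=cloud("wrist",d,s);Z=P[...,2]
def rep(name,lo,hi,x0,y0,x1,y1):
    m=np.zeros(d.shape,np.uint8);m[y0:y1,x0:x1]=((Z>lo)&(Z<hi)&(d>0))[y0:y1,x0:x1]
    n,l,st,c=cv2.connectedComponentsWithStats(m);q=P[l==1+np.argmax(st[1:,4])]
    r=cv2.minAreaRect(q[:,:2].astype(np.float32));print(name,len(q),np.round(r[0],1),np.round(r[1],1),round(r[2],2),"z",np.median(q[:,2]).round(1),q[:,:2].mean(0).round(1))
rep("box",50,65,225,55,340,125)
rep("tab",38,50,255,125,312,160)
rep("packtop",74,95,250,170,320,260)
t=plane("wrist",[(268,131),(298,131),(268,157),(298,157)],44,s);print(t.round(1),t.mean(0))
e=plane("wrist",[(269,180),(303,180)],84,s);print("pack lead corners",e.round(1))
cv2.imwrite("pics/w1z.png",cv2.resize(p[50:270,220:350],None,fx=2.7,fy=2.7,interpolation=cv2.INTER_CUBIC))
```

```text
box 4784 [ 698.4 -168. ] [49.4 90. ] 4.34 z 58.1 [ 698.2 -168.2]
tab 762 [ 646.3 -172. ] [26.7 31.5] 4.4 z 44.3 [ 646.8 -171.9]
packtop 3046 [ 570.2 -178.1] [79.  47.5] 4.16 z 84.4 [ 576.  -177.7]
[[ 659.4 -155.7   44. ]
 [ 661.8 -187.3   44. ]
 [ 632.1 -157.4   44. ]
 [ 634.6 -189.8   44. ]] [ 646.96950943 -172.52616235   44.        ]
pack lead corners [[ 615.4 -161.3   84. ]
 [ 617.9 -194.3   84. ]]
```

View pics/w1z.png

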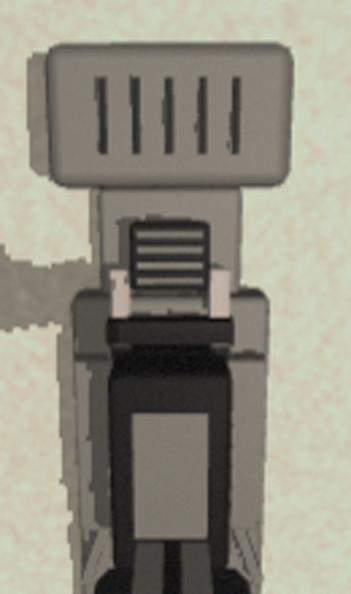

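Emit:
drive_tool(steps=[[0.023,0,0.02,0,0],[0.023,-0.001,0.03,0,0],[0,0,0.04,0,0],[0,0,0.03,0,0],[0,0,0.02,0,0],[0,0,0.01,0,0],[0,0,0.005,0,0],[0,0,0,0,0],[0,0,0,0,0]])

```text
clock: 3.6
position: [647.9, -172.3, 55.6]
ee_rot: [0.999, 0.038, 0.001, 0.0]
contact_force: [0.1, -0.8, 0.0]
gripper_width: 0.2
```

Emit:
drive_tool(steps=[[0,0,0.004,0,0],[0,0,0.003,0,0],[0,0,0.002,0,0],[0,0,0.002,0,0],[0,0,0,0,0]])

```text
clock: 4.1
position: [646.6, -172.5, 42.6]
ee_rot: [0.999, 0.038, -0.0, -0.0]
contact_force: [0.5, 0.9, -1.7]
gripper_width: -0.2
```

Emit:
drive_tool(steps=[[0,0,0.002,0,0],[0,0,0.002,0,0],[0,0,0,0,0]])

```text
clock: 4.4
position: [646.7, -172.4, 38.6]
ee_rot: [0.999, 0.038, -0.0, -0.0]
contact_force: [-0.5, 0.1, 0.9]
gripper_width: -0.2
```

Emit:
drive_tool(steps=[[0,0,0.001,0,0],[0,0,0.0005,0,0],[0,0,0,0,0],[0,0,0,0,0]])

```text
clock: 4.8
position: [646.9, -172.5, 37.6]
ee_rot: [0.999, 0.038, 0.0, 0.0]
contact_force: [-0.8, 0.5, -0.5]
gripper_width: -0.0
```

```bash
cat > look.py <<'E'
import sys
from h import *
n,name=sys.argv[1],sys.argv[2];x0,y0,x1,y1,f=map(float,sys.argv[3:8]) if len(sys.argv)>3 else (0,0,560,420,1)
s=arm.read_state();print(s["clock"],s["position"].round(1),s["contact_force"].round(2),s["gripper_width"].round(2))
p,d=arm.get_image(n);np.save(name+".npy",d);np.save(name+"s.npy",s,allow_pickle=True);cv2.imwrite(f"pics/{name}_full.png",p)
cv2.imwrite(f"pics/{name}.png",cv2.resize(p[int(y0):int(y1),int(x0):int(x1)],None,fx=f,fy=f,interpolation=cv2.INTER_CUBIC))
E
python3 look.py top t2 310 150 370 255 5; python3 look.py side s2 280 180 380 280 5
```

```text
Traceback (most recent call last):
  File "look.py", line 4, in <module>
    s=arm.read_state();print(s["clock"],s["position"].round(1),s["contact_force"].round(2),s["gripper_width"].round(2))
                                                                                           ^^^^^^^^^^^^^^^^^^^^^^^^
AttributeError: 'float' object has no attribute 'round'
Traceback (most recent call last):
  File "look.py", line 4, in <module>
    s=arm.read_state();print(s["clock"],s["position"].round(1),s["contact_force"].round(2),s["gripper_width"].round(2))
                                                                                           ^^^^^^^^^^^^^^^^^^^^^^^^
AttributeError: 'float' object has no attribute 'round'
```

```bash
sed -i 's/s\["gripper_width"\].round(2)/s["gripper_width"]/' look.py
python3 look.py top t2 310 150 370 255 5; python3 look.py side s2 280 180 380 280 5
```

```text
4.8 [ 646.9 -172.5   37.6] [-0.84  0.49 -0.53] -0.003263226660781637
4.85 [ 646.9 -172.5   37.6] [-0.12 -0.29 -0.11] -0.14200374099105478
```

View pics/t2.png

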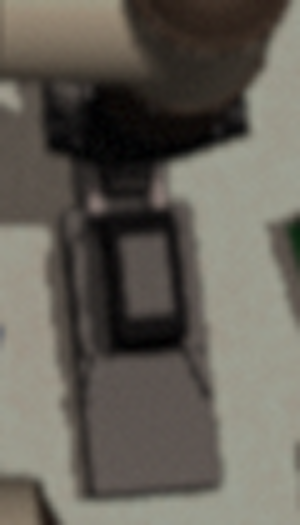

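View pics/s2.png

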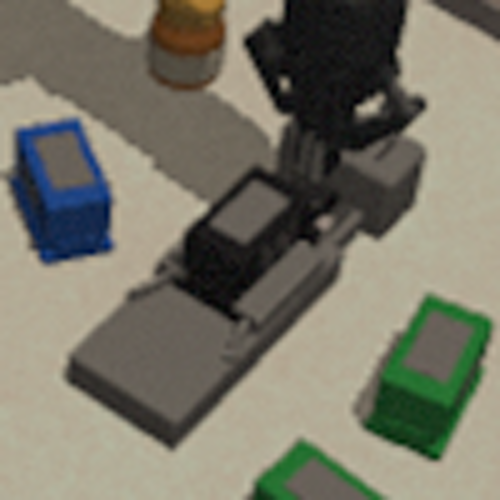

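Emit:
drive_tool(steps=[[0,0,0.001,0,0],[0,0,0.001,0,0],[0,0,0,0,0]])

```text
clock: 5.2
position: [646.7, -172.5, 35.3]
ee_rot: [0.999, 0.038, -0.0, -0.0]
contact_force: [-0.2, -0.6, -0.1]
gripper_width: 0.1
```

Emit:
drive_tool(steps=[[0,0,0.001,0,0],[0,0,0,0,0]])

```text
clock: 5.4
position: [646.8, -172.5, 34.4]
ee_rot: [0.999, 0.038, -0.0, -0.0]
contact_force: [0.4, -0.5, -0.8]
gripper_width: 0.1
```

```bash
python3 look.py wrist w3
```

```text
5.4 [ 646.8 -172.5   34.4] [ 0.38 -0.51 -0.83] 0.11421719494059232
```

View pics/w3.png

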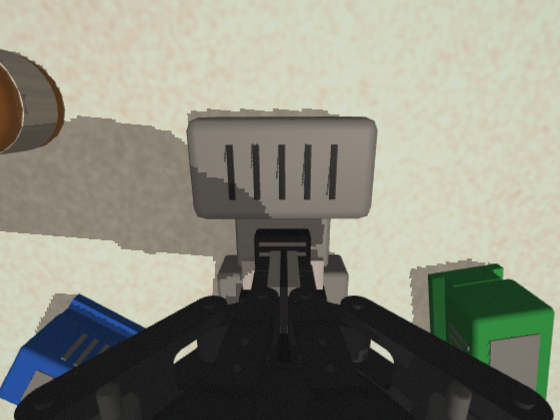

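Run:
```python
from h import *
s=np.load("w3s.npy",allow_pickle=True).item();d=np.load("w3.npy");p=cv2.imread("pics/w3_full.png")
P=cloud("wrist",d,s)
for v in range(222,285,4):
    print(v,[tuple(P[v,u].round(0)) for u in(266,276,290)],p[v,276])
print("tcp px",proj("wrist",s["position"],s))
cv2.imwrite("pics/w3z.png",cv2.resize(p[210:300,220:350],None,fx=5,fy=5,interpolation=cv2.INTER_CUBIC)*1)
g=cv2.resize(p[210:300,220:350],None,fx=5,fy=5,interpolation=cv2.INTER_CUBIC)
cv2.imwrite("pics/w3z.png",np.clip(g.astype(float)*2,0,255).astype(np.uint8))
```

```text
222 [(np.float64(659.0), np.float64(-161.0), np.float64(22.0)), (np.float64(660.0), np.float64(-167.0), np.float64(23.0)), (np.float64(661.0), np.float64(-176.0), np.float64(24.0))] [73 80 83]
226 [(np.float64(657.0), np.float64(-161.0), np.float64(23.0)), (np.float64(657.0), np.float64(-167.0), np.float64(23.0)), (np.float64(657.0), np.float64(-176.0), np.float64(22.0))] [73 78 83]
230 [(np.float64(659.0), np.float64(-162.0), np.float64(36.0)), (np.float64(659.0), np.float64(-168.0), np.float64(35.0)), (np.float64(660.0), np.float64(-176.0), np.float64(35.0))] [22 19 21]
234 [(np.float64(659.0), np.float64(-162.0), np.float64(42.0)), (np.float64(659.0), np.float64(-168.0), np.float64(42.0)), (np.float64(660.0), np.float64(-176.0), np.float64(41.0))] [19 17 20]
238 [(np.float64(658.0), np.float64(-162.0), np.float64(45.0)), (np.float64(658.0), np.float64(-168.0), np.float64(44.0)), (np.float64(659.0), np.float64(-176.0), np.float64(45.0))] [24 23 24]
242 [(np.float64(655.0), np.float64(-162.0), np.float64(45.0)), (np.float64(656.0), np.float64(-168.0), np.float64(45.0)), (np.float64(
[... 1324 characters left out ...]
loat64(82.0)), (np.float64(659.0), np.float64(-175.0), np.float64(81.0))] [67 72 73]
274 [(np.float64(654.0), np.float64(-164.0), np.float64(78.0)), (np.float64(658.0), np.float64(-169.0), np.float64(85.0)), (np.float64(659.0), np.float64(-175.0), np.float64(85.0))] [66 70 73]
278 [(np.float64(654.0), np.float64(-165.0), np.float64(81.0)), (np.float64(659.0), np.float64(-169.0), np.float64(88.0)), (np.float64(659.0), np.float64(-175.0), np.float64(88.0))] [69 73 75]
282 [(np.float64(654.0), np.float64(-165.0), np.float64(85.0)), (np.float64(658.0), np.float64(-169.0), np.float64(90.0)), (np.float64(659.0), np.float64(-175.0), np.float64(91.0))] [67 72 74]
tcp px [[282.90308998 249.35005832]]
```

View pics/w3z.png

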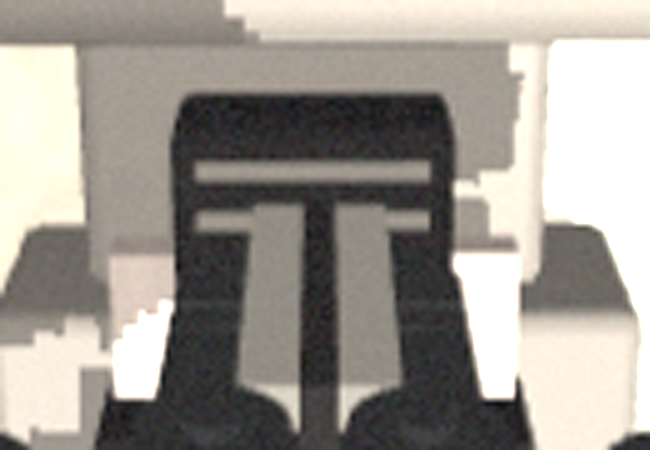

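Emit:
drive_tool(steps=[[0,0,0.001,0,0],[0,0,0.001,0,0],[0,0,0,0,0]])

```text
clock: 5.75
position: [646.7, -172.4, 32.3]
ee_rot: [0.999, 0.038, -0.0, -0.0]
contact_force: [-0.2, -0.5, -0.3]
gripper_width: -0.0
```

Run:
```python
from h import *
s=arm.read_state();print(s["clock"],s["position"],s["contact_force"],s["joint_efforts"])
for i in range(3):
    p,d=arm.get_image("wrist");s2=arm.read_state();print(s2["contact_force"].round(2))
P=cloud("wrist",d,s)
for v in range(234,262,2): print(v,P[v,276].round(1),P[v,274].round(1))
d0=np.load("w1.npy");s0=np.load("w1s.npy",allow_pickle=True).item();P0=cloud("wrist",d0,s0)-s0["position"]
print("w1 rel tcp"); 
for v in range(240,300,4): print(v,P0[v,276].round(1))
```

```text
5.75 [ 646.74600951 -172.44499057   32.29593509] [-0.17150186 -0.48448071 -0.29890914] [ 7.14199792e-03 -4.69260371e+01  1.56387949e+01  3.47457245e+00
  1.08663691e-02  1.71833602e-05]
[ 0.07  0.22 -0.37]
[-0.34 -0.53  0.29]
[-0.18 -0.57 -0.14]
234 [ 659.3 -167.6   39.9] [ 659.1 -166.5   39.5]
236 [ 658.9 -167.7   41.9] [ 659.1 -166.6   42.4]
238 [ 658.7 -167.8   44.1] [ 658.4 -166.7   43.7]
240 [ 657.2 -167.9   43.5] [ 657.6 -166.8   44.4]
242 [ 656.4 -167.9   44.3] [ 656.6 -166.9   44.8]
244 [ 655.7 -168.    45.4] [ 655.7 -166.9   45.5]
246 [ 654.4 -168.1   45.2] [ 654.3 -167.    45. ]
248 [ 653.1 -168.2   45. ] [ 652.7 -167.1   44.1]
250 [ 658.1 -168.2   58.1] [ 658.3 -167.2   58.8]
252 [ 658.1 -168.2   60.5] [ 658.5 -167.2   61.5]
254 [ 658.3 -168.3   63.2] [ 658.7 -167.3   64.1]
256 [ 657.8 -168.3   64.3] [ 658.2 -167.4   65.3]
258 [ 658.4 -168.4   67.6] [ 657.7 -167.4   66.4]
260 [ 658.2 -168.4   69.2] [ 658.8 -167.5   70.7]
w1 rel tcp
240 [ -47.3    3.9 -123.5]
244 [ -51.7    3.5 -123.5]
248 [ -56.     3.2 -123.1]
252 [11.9  4.2 29.3]
256 [11.2  4.1 32.3]
260 [11.8  4.  37.6]
264 [ 76.6   5.4 165.3]
268 [11.3  3.8 44.4]
272 [11.3  3.7 47.9]
276 [12.   3.7 52.7]
280 [12.   3.6 55.8]
284 [11.5  3.5 58. ]
288 [10.7  3.4 59.7]
292 [12.5  3.4 65.3]
296 [12.5  3.3 67.9]
```

Run:
```python
from h import *
d0=np.load("w1.npy");s0=np.load("w1s.npy",allow_pickle=True).item();M=R.from_quat(s0["ee_rot"]).as_matrix()
P0=(cloud("wrist",d0,s0)-s0["position"])@M
ok=(d0>0)&(d0<250)
# extents per height behind TCP
for a in range(-5,140,8):
    m=ok&(-P0[...,2]>=a)&(-P0[...,2]<a+8)
    if m.sum()>3: q=P0[m];print(a,m.sum(),"x",q[:,0].min().round(),q[:,0].max().round(),"y",q[:,1].min().round(),q[:,1].max().round())
# start picture (open)
d=np.load("wrist0.npy");K,C=cam("wrist",s0)
P=(cloud("wrist",d,s0)-s0["position"])@M
ok=(d>0)&(d<250)
print("open")
for a in range(-5,140,8):
    m=ok&(-P[...,2]>=a)&(-P[...,2]<a+8)
    if m.sum()>3: q=P[m];print(a,m.sum(),"x",q[:,0].min().round(),q[:,0].max().round(),"y",q[:,1].min().round(),q[:,1].max().round())
```

```text
19 30 x 11.0 12.0 y -6.0 7.0
27 314 x 7.0 13.0 y -13.0 14.0
35 481 x 7.0 13.0 y -13.0 14.0
43 539 x 7.0 13.0 y -13.0 14.0
51 447 x -11.0 13.0 y -13.0 14.0
59 930 x -10.0 15.0 y -21.0 22.0
67 2584 x -12.0 15.0 y -35.0 36.0
75 5498 x -9.0 15.0 y -40.0 42.0
83 4048 x -8.0 19.0 y -48.0 48.0
91 8015 x -9.0 19.0 y -54.0 55.0
99 9366 x -8.0 19.0 y -60.0 61.0
107 12480 x 2.0 20.0 y -62.0 63.0
115 3618 x 12.0 22.0 y -59.0 60.0
open
35 491 x -11.0 13.0 y -54.0 54.0
43 990 x -10.0 13.0 y -56.0 57.0
51 1179 x -11.0 13.0 y -56.0 57.0
59 1400 x -11.0 13.0 y -56.0 57.0
67 1317 x -5.0 13.0 y -56.0 56.0
75 1539 x 6.0 15.0 y -73.0 72.0
83 7587 x -12.0 16.0 y -74.0 75.0
91 7824 x -12.0 19.0 y -74.0 75.0
99 10780 x -8.0 20.0 y -73.0 74.0
107 10012 x 2.0 21.0 y -69.0 68.0
115 3920 x 12.0 22.0 y -62.0 61.0
```

Emit:
drive_tool(steps=[[0,0,0.003,0,0],[0,0,0.003,0,0],[0,0,0.002,0,0],[0,0,0.001,0,0],[0,0,0,0,0]])

```text
clock: 6.4
position: [646.7, -172.5, 23.2]
ee_rot: [0.999, 0.038, -0.0, -0.0]
contact_force: [-0.4, -0.3, -0.8]
gripper_width: 0.0
```

Emit:
drive_tool(steps=[[0,0,0.001,0,0],[0,0,0.001,0,0],[0,0,0,0,0]])

```text
clock: 6.7
position: [647.1, -172.5, 21.7]
ee_rot: [0.999, 0.038, 0.0, 0.0]
contact_force: [-0.1, -0.1, 0.2]
gripper_width: -0.2
```

Emit:
drive_tool(steps=[[0,0,0.001,0,0],[0,0,0.001,0,0],[0,0,0,0,0]])

```text
clock: 7.0
position: [647.1, -172.5, 19.7]
ee_rot: [0.999, 0.038, 0.0, 0.0]
contact_force: [-0.7, 0.8, 2.9]
gripper_width: -0.4
```

Contact at TCP z≈20 as predicted (tip 25 mm behind the TCP). Press on.

Emit:
drive_tool(steps=[[0,0,0.001,0,0],[0,0,0.001,0,0],[0,0,0.001,0,0],[0,0,0,0,0]])

```text
clock: 7.4
position: [647.1, -172.4, 16.3]
ee_rot: [0.999, 0.038, 0.0, 0.0]
contact_force: [-0.4, 0.5, 2.1]
gripper_width: -0.2
```

Emit:
drive_tool(steps=[[0,0,0.001,0,0],[0,0,0.001,0,0],[0,0,0,0,0]])

```text
clock: 7.7
position: [647.1, -172.5, 14.8]
ee_rot: [0.999, 0.038, 0.0, 0.0]
contact_force: [0.4, 1.3, 3.0]
gripper_width: 0.2
```

Emit:
drive_tool(steps=[[0,0,0.001,0,0],[0,0,0,0,0],[0,0,0,0,0]])

```text
clock: 8.0
position: [647.2, -172.5, 14.6]
ee_rot: [0.999, 0.038, 0.0, 0.0]
contact_force: [-0.5, 1.1, 6.8]
gripper_width: -0.2
```

```bash
python3 look.py top t3 310 150 370 255 5
```

```text
8.0 [ 647.2 -172.5   14.6] [-0.54  1.14  6.85] -0.23354975131612837
```

View pics/t3.png

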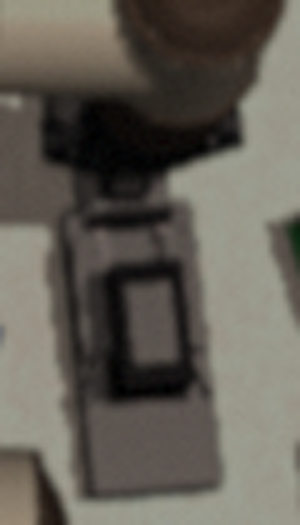

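Emit:
drive_tool(steps=[[0,0,-0.01,0,0],[0,0,-0.03,0,0],[0,0,-0.03,0,0],[0,0,-0.03,0,0.085],[0,0,-0.03,0,0.085],[-0.04,0,-0.02,0,0.085],[-0.04,0,0,0,0.085],[-0.02,0,0,0,0.085],[0,0,0,0,0.085],[0,0,0,0,0.085]])

```text
clock: 9.05
position: [547.1, -180.1, 163.8]
ee_rot: [0.999, 0.038, 0.0, 0.0]
contact_force: [0.9, -0.7, -0.2]
gripper_width: 85.2
```

```bash
python3 look.py wrist w4
python3 - <<'E'
from h import *
def rep(n,name,box,lo=74,hi=95):
    s=np.load(name+"s.npy",allow_pickle=True).item();d=np.load(name+".npy");P=cloud(n,d,s);Z=P[...,2];x0,y0,x1,y1=box
    m=np.zeros(d.shape,np.uint8);m[y0:y1,x0:x1]=((Z>lo)&(Z<hi)&(d>0))[y0:y1,x0:x1]
    k,l,st,c=cv2.connectedComponentsWithStats(m);q=P[l==1+np.argmax(st[1:,4])]
    r=cv2.minAreaRect(q[:,:2].astype(np.float32));print(n,len(q),np.round(r[0],1),np.round(r[1],1),round(r[2],2),"z",np.median(q[:,2]).round(1),q[:,:2].mean(0).round(1))
rep("top","t3",(318,195,360,240))
rep("wrist","w4",(200,120,370,300))
E
```

```text
9.05 [ 547.1 -180.1  163.8] [ 0.9  -0.71 -0.2 ] 85.2197555833012
top 392 [ 537.9 -180.5] [81.  47.6] 4.81 z 84.2 [ 536.6 -179.7]
wrist 4750 [ 539.4 -180.7] [79.7 47.4] 4.69 z 84.4 [ 542.4 -180.5]
```

View pics/w4.png

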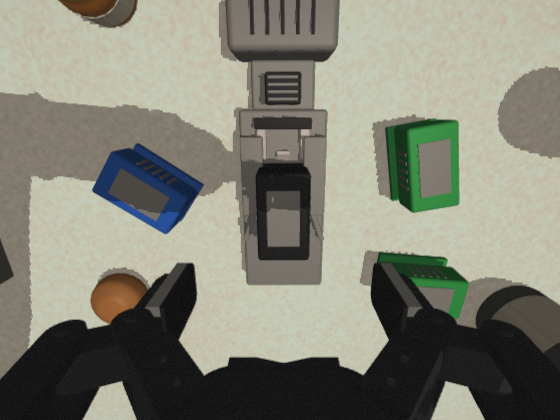

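Emit:
drive_tool(steps=[[-0.008,0,0.02,0,0.085],[0,0,0.04,0,0.085],[0,0,0.04,0,0.085],[0,0,0.025,0,0.085],[0,0,0.013,0,0.085],[0,0,0.002,0,0.085],[0,0,0,0,0.085]])

```text
clock: 9.8
position: [540.3, -180.7, 23.8]
ee_rot: [0.999, 0.038, 0.0, 0.0]
contact_force: [0.0, 0.4, 1.0]
gripper_width: 85.2
```

Emit:
drive_tool(steps=[[0,0,0,0,0.06],[0,0,0,0,0.05],[0,0,0,0,0.04],[0,0,0,0,0.03],[0,0,0,0,0.03],[0,0,0,0,0.03],[0,0,0,0,0.03]])

```text
clock: 10.5
position: [540.2, -180.7, 24.9]
ee_rot: [0.999, 0.038, 0.001, 0.0]
contact_force: [0.1, 1.4, 5.6]
gripper_width: 45.2
```

```bash
python3 look.py wrist w5
```

```text
10.5 [ 540.2 -180.7   24.9] [0.08 1.36 5.56] 45.21919899539931
```

View pics/w5.png

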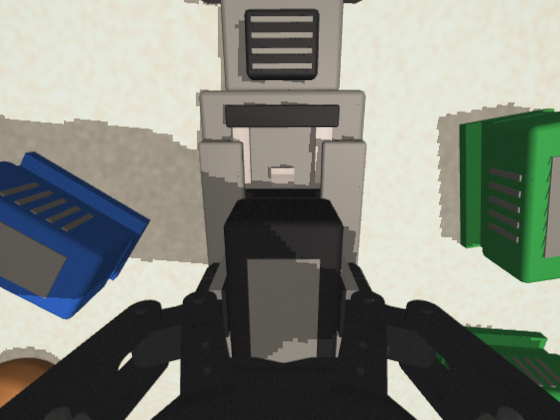

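Emit:
drive_tool(steps=[[0,0,-0.001,0,0.03],[-0.004,0,0,0,0.03],[-0.006,0,0,0,0.03],[-0.008,0,0,0,0.03],[-0.008,0,0,0,0.03],[-0.008,0,0,0,0.03],[-0.008,0,0,0,0.03],[-0.008,0,0,0,0.03],[-0.008,0,0,0,0.03],[0,0,0,0,0.03],[0,0,0,0,0.03]])

```text
clock: 11.65
position: [479.8, -185.2, 24.9]
ee_rot: [0.999, 0.038, -0.001, -0.0]
contact_force: [-1.3, -0.0, 9.2]
gripper_width: 45.4
```

```bash
python3 look.py top t6 310 150 370 255 5; python3 look.py wrist w6
```

```text
11.65 [ 479.8 -185.2   24.9] [-1.33 -0.02  9.2 ] 45.403419068832555
11.7 [ 479.8 -185.2   24.9] [-0.84 -1.3   8.81] 45.354460461966795
```

View pics/w6.png

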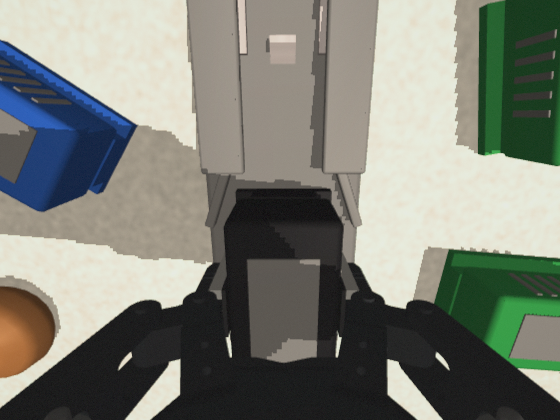

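Emit:
drive_tool(steps=[[0,0,-0.005,0,0.03],[0,0,-0.015,0,0.03],[0,0,-0.025,0,0.03],[0,0,-0.025,0,0.03],[0,0,-0.025,0,0.03],[0,-0.02,-0.005,0,0.03],[-0.001,-0.035,0,0,0.03],[-0.001,-0.037,0,0,0.03],[-0.001,-0.037,0,0,0.03],[-0.001,-0.037,0,0,0.03],[-0.001,-0.037,0,0,0.03],[-0.001,-0.037,0,0,0.03],[-0.001,-0.037,0,0,0.03],[-0.001,-0.037,0,0,0.03],[-0.001,-0.037,0,0,0.03],[-0.001,-0.02,0,0,0.03],[0,0,0,-3.6,0.03],[0,0,0,0,0.03],[0,0,0,0,0.03]])

```text
clock: 13.65
position: [441.9, 183.0, 123.3]
ee_rot: [0.998, 0.068, -0.002, 0.001]
contact_force: [0.0, -0.5, -3.1]
gripper_width: 45.4
```

```bash
python3 look.py wrist w7;python3 look.py side s7
```

```text
13.65 [441.9 183.  123.3] [ 0.01 -0.5  -3.12] 45.38613472139669
13.7 [442.3 183.  123.6] [-0.56 -0.39 -1.68] 45.366680057514145
```

View pics/w7.png

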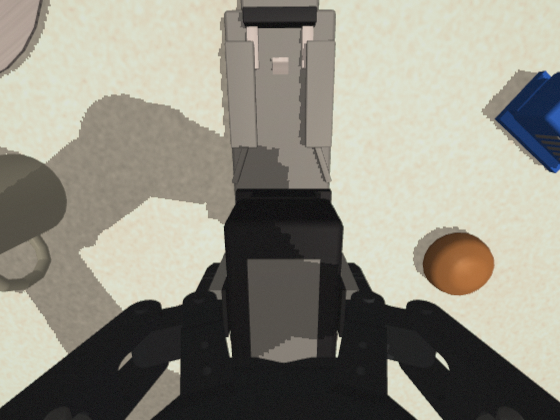

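View pics/s7.png

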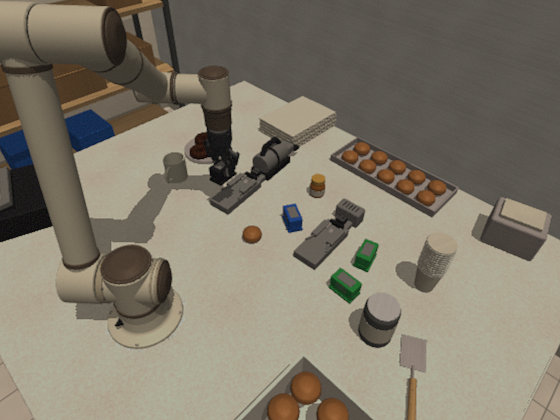

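Run:
```python
from h import *
s=np.load("w7s.npy",allow_pickle=True).item();d=np.load("w7.npy");P=cloud("wrist",d,s);Z=P[...,2]
M=R.from_quat(s["ee_rot"]).as_matrix();print("toolyaw",np.degrees(np.arctan2(M[1,0],M[0,0])), M[2].round(4))
m=((Z>40)&(Z<50)&(d>0)).astype(np.uint8);m[:40]=0;m[165:]=0;m[:,:215]=0;m[:,345:]=0
k,l,st,c=cv2.connectedComponentsWithStats(m)
for i in range(1,k):
    if st[i,4]>300:
        q=P[l==i];r=cv2.minAreaRect(q[:,:2].astype(np.float32));print(st[i],np.round(r,1) if 0 else (np.round(r[0],1),np.round(r[1],1),round(r[2],2)),np.median(q[:,2]))
p=cv2.imread("pics/w7_full.png");g=cv2.resize(p[0:200,210:350],None,fx=4,fy=3,interpolation=cv2.INTER_CUBIC);cv2.imwrite("pics/w7z.png",g)
# base outline rows: z>10 boundaries
for v in range(40,150,12):
    u=np.where((Z[v,200:360]>38)&(Z[v,200:360]<52)&(d[v,200:360]>0))[0]+200
    gaps=np.where(np.diff(u)>10)[0]
    if len(gaps):
        a,b,cc,e=u[0],u[gaps[0]],u[gaps[0]+1],u[-1]
        w=plane("wrist",[(a-.5,v),(b+.5,v),(cc-.5,v),(e+.5,v)],45,s);print(v,(a,b,cc,e),w[:,:2].round(1).tolist(),"mid",((w[0]+w[3])/2)[:2].round(1),((w[1]+w[2])/2)[:2].round(1))
```

```text
toolyaw 7.822029017512779 [-0.0037  0.0017 -1.    ]
[ 225   41   33  109 2994] (array([525.2, 226.1]), array([77.1, 21.3]), 8.27) 45.280136417297626
[ 305   40   31  108 2986] (array([534.4, 167.8]), array([76.4, 21.2]), 8.4) 45.26636159450207
52 (np.int64(225), np.int64(254), np.int64(306), np.int64(334)) [[554.7, 241.0], [557.7, 219.5], [562.7, 182.9], [565.5, 162.1]] mid [560.1 201.6] [560.2 201.2]
64 (np.int64(226), np.int64(254), np.int64(306), np.int64(334)) [[546.9, 239.7], [549.8, 218.7], [554.9, 181.7], [557.8, 160.6]] mid [552.3 200.2] [552.3 200.2]
76 (np.int64(227), np.int64(254), np.int64(306), np.int64(333)) [[538.9, 238.3], [541.7, 217.8], [546.9, 180.4], [549.7, 159.9]] mid [544.3 199.1] [544.3 199.1]
88 (np.int64(228), np.int64(255), np.int64(306), np.int64(333)) [[530.8, 236.9], [533.6, 216.2], [538.7, 179.1], [541.6, 158.3]] mid [536.2 197.6] [536.2 197.6]
100 (np.int64(228), np.int64(255), np.int64(306), np.int64(332)) [[522.3, 236.2], [525.2, 215.2], [530.4, 177.8], [533.1, 157.5]] mid [527.7 196.9] [527.8 196.5]
112 (np.int64(229), np.int64(256), np.int64(305), np.int64(332)) [[513.8, 234.8], [516.7, 213.5], [521.7, 177.2], [524.6, 155.9]] mid [519.2 195.3] [519.2 195.4]
124 (np.int64(230), np.int64(256), np.int64(305), np.int64(332)) [[505.1, 233.3], [507.9, 212.6], [513.0, 175.8], [515.9, 154.3]] mid [510.5 193.8] [510.5 194.2]
136 (np.int64(230), np.int64(256), np.int64(305), np.int64(331)) [[496.1, 232.5], [498.9, 211.6], [504.0, 174.4], [506.9, 153.4]] mid [501.5 193. ] [501.5 193. ]
148 (np.int64(242), np.int64(247), np.int64(315), np.int64(321)) [[488.1, 222.3], [488.8, 217.6], [496.0, 165.1], [496.7, 159.6]] mid [492.4 190.9] [492.4 191.3]
```

View pics/w7z.png

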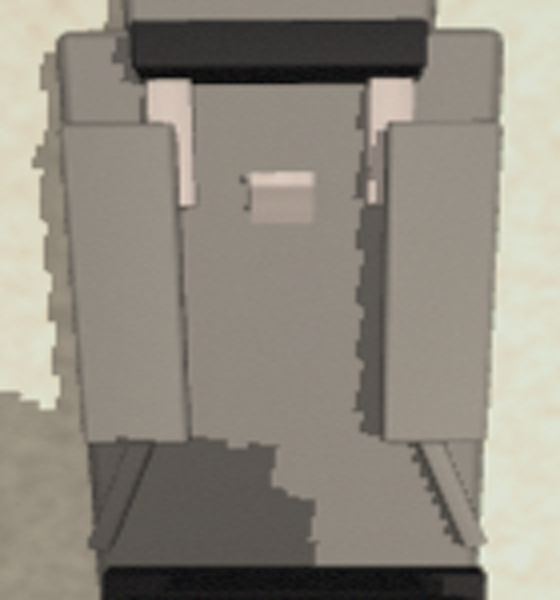

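Emit:
drive_tool(steps=[[0,-0.0012,0.01,-0.45,0.03],[0,0,0.02,0,0.03],[0,0,0.025,0,0.03],[0,0,0.02,0,0.03],[0,0,0.01,0,0.03],[0,0,0.005,0,0.03],[0,0,0.002,0,0.03],[0,0,0,0,0.03],[0,0,0,0,0.03]])

```text
clock: 14.65
position: [443.8, 185.8, 33.3]
ee_rot: [0.997, 0.073, 0.001, -0.001]
contact_force: [-0.4, -0.1, -1.2]
gripper_width: 45.1
```

Emit:
drive_tool(steps=[[0,0,0.001,0,0.03],[0,0,0.001,0,0.03],[0,0,0.001,0,0.03],[0,0,0,0,0.03],[0,0,0,0,0.03]])

```text
clock: 15.15
position: [443.2, 185.4, 29.5]
ee_rot: [0.997, 0.073, 0.0, 0.0]
contact_force: [0.4, 0.0, -3.1]
gripper_width: 45.2
```

```bash
python3 look.py wrist w8
python3 - <<'E'
from h import *
s=arm.read_state();M=R.from_quat(s["ee_rot"]).as_matrix();print("toolyaw",np.degrees(np.arctan2(M[1,0],M[0,0])), M[2].round(4))
a=np.radians(8.25);v=s["position"][:2]-np.array([492.2,191.5]);print("local",v@[np.cos(a),np.sin(a)],v@[-np.sin(a),np.cos(a)])
E
```

```text
15.15 [443.2 185.4  29.5] [ 0.4   0.04 -3.05] 45.216429062514074
toolyaw 8.380870515296646 [ 0. -0. -1.]
local -49.34178258120172 0.9626515635149113
```

View pics/w8.png

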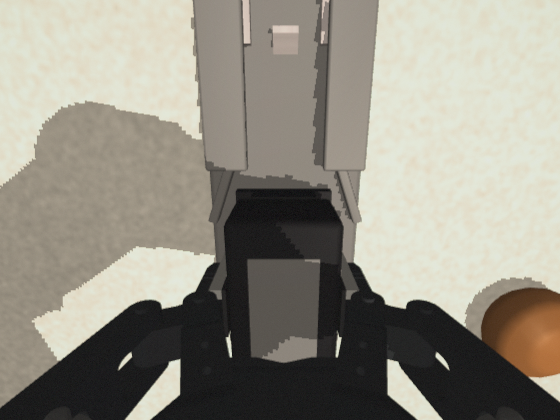

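Run:
```python
from h import *
s=np.load("w8s.npy",allow_pickle=True).item();d=np.load("w8.npy");P=cloud("wrist",d,s);Z=P[...,2]
M=R.from_quat(s["ee_rot"]).as_matrix()
mids=[]
for v in range(10,166,8):
    u=np.where((Z[v,170:400]>40)&(Z[v,170:400]<52)&(d[v,170:400]>0))[0]+170
    gaps=np.where(np.diff(u)>20)[0]
    if len(gaps)==1:
        a,b,cc,e=u[0],u[gaps[0]],u[gaps[0]+1],u[-1]
        w=plane("wrist",[(a-.5,v),(b+.5,v),(cc-.5,v),(e+.5,v)],45,s)
        t=(w-s["position"])@M;mids.append((t[:,0].mean(),(t[0,1]+t[3,1])/2,(t[1,1]+t[2,1])/2));
mids=np.array(mids);print(mids.round(2))
print(np.degrees(np.arctan(np.polyfit(mids[:,0],mids[:,1],1)[0])),np.polyfit(mids[:,0],mids[:,2],1))
# pack top sides
m=((Z>78)&(Z<92)&(d>0));m[:200]=0;m[262:]=0;m[:,:224]=0;m[:,345:]=0
for v in(232,240,250):
    u=np.where(m[v])[0];w=(P[v,[u[0],u[-1]]]-s["position"])@M;print(v,u[0],u[-1],w.round(1))
```

```text
[[119.63   1.27   1.28]
 [116.61   1.28   1.28]
 [113.56   1.28   1.07]
 [110.46   1.07   1.29]
 [107.32   1.3    1.3 ]
 [104.14   1.3    1.08]
 [100.91   1.08   1.31]
 [ 97.63   1.31   1.32]
 [ 94.31   1.09   1.1 ]
 [ 90.93   1.1    1.1 ]
 [ 87.51   1.33   1.34]
 [ 84.04   1.11   1.11]
 [ 80.52   1.11   1.12]
 [ 76.94   1.35   1.12]
 [ 73.31   1.12   1.13]
 [ 69.63   1.13   1.13]
 [ 65.89   1.13   1.14]
 [ 62.09   1.14   1.39]
 [ 58.23   1.39   1.15]
 [ 54.31   1.15   1.15]]
0.04918530085371664 [0.00115893 1.09347804]
232 224 342 [[ 34.1 -22.2 -58.1]
 [ 34.3  22.5 -58.5]]
240 225 342 [[ 30.7 -22.  -57.9]
 [ 30.6  22.9 -57.6]]
250 225 341 [[ 26.  -22.5 -56.6]
 [ 26.7  22.6 -58.1]]
```

Emit:
drive_tool(steps=[[0,0.001,0,0,0.03],[0,0,0.001,0,0.03],[0,0,0.001,0,0.03],[0,0,0,0,0.03],[0,0,0,0,0.03]])

```text
clock: 15.7
position: [443.3, 184.4, 27.5]
ee_rot: [0.997, 0.073, -0.0, 0.0]
contact_force: [0.0, -0.0, -2.0]
gripper_width: 45.4
```

Emit:
drive_tool(steps=[[0,0,0.001,0,0.03],[0,0,0,0,0.03],[0,0,0,0,0.03]])

```text
clock: 16.0
position: [443.3, 184.3, 26.5]
ee_rot: [0.997, 0.073, -0.0, 0.0]
contact_force: [0.3, 0.4, -3.5]
gripper_width: 45.3
```

Emit:
drive_tool(steps=[[0,0,0.001,0,0.03],[0,0,0,0,0.03],[0,0,0,0,0.03]])

```text
clock: 16.3
position: [443.3, 184.3, 25.5]
ee_rot: [0.997, 0.073, -0.0, 0.0]
contact_force: [-0.1, -0.4, -2.4]
gripper_width: 45.3
```

Emit:
drive_tool(steps=[[0,0,0.0005,0,0.03],[0.003,0,0,0,0.03],[0.003,0,0,0,0.03],[0.003,0,0,0,0.03],[0.003,0,0,0,0.03],[0.003,0,0,0,0.03],[0,0,0,0,0.03]])

```text
clock: 17.0
position: [458.7, 186.7, 25.0]
ee_rot: [0.997, 0.073, 0.0, -0.0]
contact_force: [-0.1, -0.2, -3.1]
gripper_width: 45.1
```

Emit:
drive_tool(steps=[[0.003,0,0,0,0.03],[0.003,0,0,0,0.03],[0.003,0,0,0,0.03],[0.003,0,0,0,0.03],[0.003,0,0,0,0.03],[0,0,0,0,0.03]])

```text
clock: 17.6
position: [473.6, 188.9, 25.0]
ee_rot: [0.997, 0.073, 0.0, -0.0]
contact_force: [-0.3, 0.8, -1.9]
gripper_width: 45.6
```

Emit:
drive_tool(steps=[[0.003,0,0,0,0.03],[0.003,0,0,0,0.03],[0.003,0,0,0,0.03],[0.003,0,0,0,0.03],[0.003,0,0,0,0.03],[0.003,0,0,0,0.03],[0,0,0,0,0.03]])

```text
clock: 18.3
position: [491.3, 191.5, 25.0]
ee_rot: [0.997, 0.073, 0.0, -0.0]
contact_force: [0.3, 1.0, -2.4]
gripper_width: 45.3
```

Emit:
drive_tool(steps=[[0.0018,0,0,0,0.03],[0.0018,0,0,0,0.03],[0.0018,0,0,0,0.03],[0.0018,0,0,0,0.03],[0.0018,0,0,0,0.03],[0.0018,0,0,0,0.03],[0.0018,0,0,0,0.03],[0.0018,0,0,0,0.03]])

```text
clock: 19.1
position: [505.2, 193.5, 25.0]
ee_rot: [0.997, 0.073, -0.0, 0.0]
contact_force: [-0.7, 0.3, -2.5]
gripper_width: 45.3
```

Emit:
drive_tool(steps=[[0.0015,0,0,0,0.03],[0.0015,0,0,0,0.03],[0.0015,0,0,0,0.03],[0.0015,0,0,0,0.03],[0.0015,0,0,0,0.03]])

```text
clock: 19.6
position: [512.1, 194.3, 25.0]
ee_rot: [0.997, 0.073, -0.0, 0.0]
contact_force: [-2.0, 0.0, -0.5]
gripper_width: 45.4
```

Emit:
drive_tool(steps=[[0.0015,0,0,0,0.03],[0.0015,0,0,0,0.03],[0.0015,0,0,0,0.03]])

```text
clock: 19.9
position: [515.1, 194.5, 25.1]
ee_rot: [0.997, 0.073, -0.002, 0.001]
contact_force: [-7.9, 0.1, 5.5]
gripper_width: 45.2
```

Emit:
drive_tool(steps=[[0.0015,0,0,0,0.03],[0.0015,0,0,0,0.03],[0.0015,0,0,0,0.03],[0.0015,0,0,0,0.03]])

```text
clock: 20.3
position: [521.4, 195.3, 25.1]
ee_rot: [0.997, 0.073, -0.002, 0.001]
contact_force: [-5.1, -0.8, 3.2]
gripper_width: 45.1
```

Emit:
drive_tool(steps=[[0.0015,0,0,0,0.03],[0.0015,0,0,0,0.03],[0.0015,0,0,0,0.03],[0.0015,0,0,0,0.03]])

```text
clock: 20.7
position: [527.3, 196.2, 25.1]
ee_rot: [0.997, 0.073, -0.002, 0.001]
contact_force: [-6.1, -0.4, 3.3]
gripper_width: 45.3
```

Emit:
drive_tool(steps=[[0.0015,0,0,0,0.03],[0.0015,0,0,0,0.03]])

```text
clock: 20.9
position: [530.2, 196.6, 25.1]
ee_rot: [0.997, 0.073, -0.002, 0.001]
contact_force: [-5.7, -0.9, 4.3]
gripper_width: 45.3
```

Emit:
drive_tool(steps=[[0.0015,0,0,0,0.03],[0.0015,0,0,0,0.03]])

```text
clock: 21.1
position: [533.1, 197.0, 25.1]
ee_rot: [0.997, 0.073, -0.002, 0.001]
contact_force: [-5.3, -0.7, 4.9]
gripper_width: 45.4
```

Emit:
drive_tool(steps=[[0.001,0,0,0,0.03],[0.001,0,0,0,0.03]])

```text
clock: 21.3
position: [535.0, 197.3, 25.1]
ee_rot: [0.997, 0.073, -0.002, 0.001]
contact_force: [-5.9, -0.6, 4.4]
gripper_width: 45.2
```

Emit:
drive_tool(steps=[[0.001,0,0,0,0.03],[0.001,0,0,0,0.03]])

```text
clock: 21.5
position: [536.9, 197.6, 25.1]
ee_rot: [0.997, 0.073, -0.002, 0.001]
contact_force: [-6.9, -1.1, 4.3]
gripper_width: 45.4
```

Emit:
drive_tool(steps=[[0.001,0,0,0,0.03]])

```text
clock: 21.6
position: [537.9, 197.7, 25.1]
ee_rot: [0.997, 0.073, -0.002, 0.001]
contact_force: [-6.0, -0.9, 3.7]
gripper_width: 45.1
```

Emit:
drive_tool(steps=[[0.001,0,0,0,0.03]])

```text
clock: 21.7
position: [538.9, 197.8, 25.1]
ee_rot: [0.997, 0.073, -0.002, 0.001]
contact_force: [-6.6, -1.5, 3.5]
gripper_width: 45.5
```

Emit:
drive_tool(steps=[[0.001,0,0,0,0.03]])

```text
clock: 21.8
position: [539.8, 198.0, 25.2]
ee_rot: [0.997, 0.073, -0.002, 0.001]
contact_force: [-6.6, -0.6, 3.9]
gripper_width: 45.7
```

Emit:
drive_tool(steps=[[0.001,0,0,0,0.03]])

```text
clock: 21.9
position: [540.4, 198.0, 25.1]
ee_rot: [0.997, 0.073, -0.002, 0.001]
contact_force: [-10.2, 0.3, 7.9]
gripper_width: 45.0
```

Emit:
drive_tool(steps=[[0.0005,0,0,0,0.03],[0,0,0,0,0.03]])

```text
clock: 22.1
position: [540.3, 198.1, 25.2]
ee_rot: [0.997, 0.073, -0.003, 0.001]
contact_force: [-8.7, -0.4, 7.4]
gripper_width: 45.1
```

```bash
python3 look.py wrist w9
```

```text
22.1 [540.3 198.1  25.2] [-8.73 -0.44  7.41] 45.074357067035756
```

View pics/w9.png

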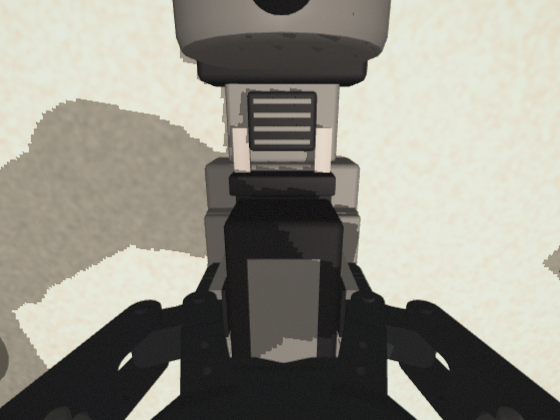

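Emit:
drive_tool(steps=[[0.001,0,0,0,0.03],[0,0,0,0,0.03]])

```text
clock: 22.35
position: [540.3, 198.1, 25.2]
ee_rot: [0.997, 0.073, -0.004, 0.001]
contact_force: [-12.1, 0.3, 9.9]
gripper_width: 45.1
```

Emit:
drive_tool(steps=[[-0.001,0,0,0,0.03],[-0.001,0,0,0,0.03],[-0.001,0,0,0,0.03],[-0.001,0,0,0,0.03],[0,0,0,0,0.03]])

```text
clock: 22.85
position: [539.7, 198.2, 25.0]
ee_rot: [0.997, 0.073, -0.001, 0.0]
contact_force: [-4.7, -2.4, 3.9]
gripper_width: 45.2
```

Emit:
drive_tool(steps=[[-0.001,0,0,0,0.03],[0,0,0,0,0.03]])

```text
clock: 23.05
position: [539.1, 198.3, 25.0]
ee_rot: [0.997, 0.073, -0.0, 0.0]
contact_force: [-3.9, -2.0, 2.0]
gripper_width: 45.3
```

Emit:
drive_tool(steps=[[-0.001,0,0,0,0.03],[0,0,0,0,0.03]])

```text
clock: 23.25
position: [538.2, 198.3, 25.0]
ee_rot: [0.997, 0.073, 0.0, 0.0]
contact_force: [-2.2, -2.2, 2.5]
gripper_width: 45.4
```

Emit:
drive_tool(steps=[[-0.001,0,0,0,0.03],[0,0,0,0,0.03]])

```text
clock: 23.45
position: [537.8, 198.4, 24.9]
ee_rot: [0.997, 0.073, 0.001, -0.0]
contact_force: [-0.8, -1.5, -0.2]
gripper_width: 45.2
```

Emit:
drive_tool(steps=[[-0.001,0,0,0,0.03],[0,0,0,0,0.03]])

```text
clock: 23.65
position: [537.7, 198.6, 25.1]
ee_rot: [0.997, 0.073, 0.001, -0.001]
contact_force: [3.1, -2.4, -4.3]
gripper_width: 45.3
```

Emit:
drive_tool(steps=[[0.001,0,0,0,0.03],[0,0,0,0,0.05],[0,0,0,0,0.06],[0,0,0,0,0.07],[0,0,0,0,0.075],[0,0,0,0,0.075]])

```text
clock: 24.25
position: [537.3, 198.4, 25.1]
ee_rot: [0.997, 0.073, 0.0, -0.0]
contact_force: [0.3, 0.1, -1.1]
gripper_width: 75.0
```

Emit:
drive_tool(steps=[[0,0,-0.005,0,0.075],[0,0,-0.015,0,0.075],[0,0,-0.03,0,0.08],[0,0,-0.03,0,0.08],[0,0,-0.03,0,0.08],[-0.02,0,-0.03,0,0.08],[-0.02,0,-0.02,0,0.08],[0,0,0,0,0.08],[0,0,0,0,0.08],[0,0,0,0,0.08]])

```text
clock: 25.25
position: [497.5, 192.2, 184.1]
ee_rot: [0.997, 0.073, -0.001, 0.0]
contact_force: [0.9, -0.1, -0.1]
gripper_width: 80.1
```

```bash
python3 look.py wrist w10; python3 look.py top t10
python3 - <<'E'
from h import *
s=np.load("w10s.npy",allow_pickle=True).item();d=np.load("w10.npy");P=cloud("wrist",d,s);Z=P[...,2]
def rc(lo,hi,x0,y0,x1,y1):
    m=np.zeros(d.shape,np.uint8);m[y0:y1,x0:x1]=((Z>lo)&(Z<hi)&(d>0))[y0:y1,x0:x1]
    k,l,st,c=cv2.connectedComponentsWithStats(m);q=P[l==1+np.argmax(st[1:,4])];return cv2.minAreaRect(q[:,:2].astype(np.float32)),np.median(q[:,2])
r,z=rc(76,92,200,100,380,320)
a=np.radians(8.25);v=np.array(r[0])-[492.2,191.5];print(r,z,"local",v@[np.cos(a),np.sin(a)],v@[-np.sin(a),np.cos(a)])
E
```

```text
25.25 [497.5 192.2 184.1] [ 0.87 -0.12 -0.13] 80.12350802201485
25.3 [497.6 192.2 183.8] [ 0.11  0.73 -0.57] 79.7640453447668
((536.607421875, 198.15725708007812), (79.88018798828125, 47.78291320800781), 8.351240158081055) 84.48640474044163 local 44.90313391736967 0.21622630100218068
```

View pics/w10.png

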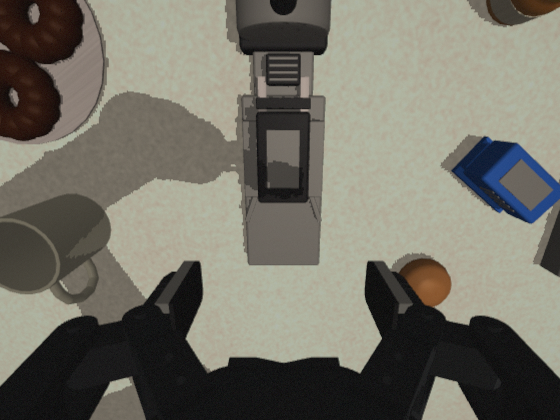

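View pics/t10.png

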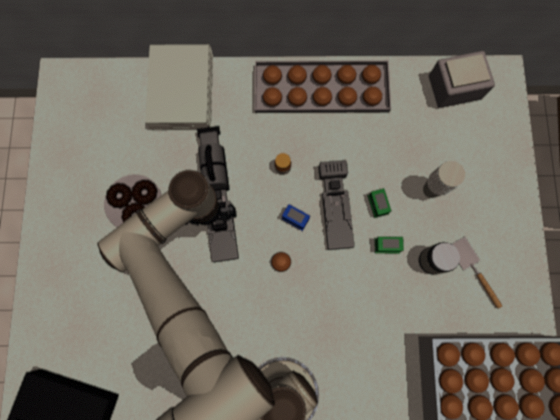

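Pack holds at local x≈45 mm, y≈0.2 mm, top at 84.5 mm, released, bystanders unmoved.

```bash
python3 -c "
from bench import arm
print(arm.job_done())"
```

```text
the job is handed in; nothing more can be done
None
```

The pack is off the charger and held in the sweeper's rail. I let go of it and handed the job in at about 25 s of the 61 s allowed.

**What I did**
- I pressed the charger tab with closed fingers at about 7 N, and the pusher slid the pack roughly 30 mm out.
- I gripped the pack, drew it to the landing, lifted it across, lined it up with the sweeper's rail by wrist camera and slid it in slowly.
- The pusher met the pack at about x = 20 mm. I pushed to the hard stop with at most about 16 N at the wrist (12 N along the rail).

**Last checks**
- **Latch:** backing off with the grip still closed, the pack stalled 2.6 mm behind the stop and resisted a 3 N pull, so the catch was holding it.
- **Position after release:** the pack's centre is 44.9 mm inside the mouth and 0.2 mm off the rail's centre line. Its top is at 84.5 mm, and it is in line with the rail to about 0.1°.
- **Surroundings:** the arm was clear of everything with a force reading near zero. The other things look unmoved in the last top picture, though the arm partly covers the doughnut dish there.

**What disagreed**
- The fingertips ended about 25 mm behind the reported TCP when closed. The wrist depth picture showed this and touching the tab confirmed it, so I used the measured offset.
- My first fix on the sweeper was about 2 mm off sideways because the arm was still settling. I measured again just above the landing and corrected it before setting the pack down.

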